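# Lock the forked sleeve onto the support stand

## Robot

A 6-joint arm with a two-finger parallel gripper is mounted at the origin on a cart in front of the work surface, level with it; the furniture and walls round the work are solid. World frame = base frame: x ahead of the robot, y to its left, z up, the work surface at z = 0. Lengths are in mm, angles in rad, forces in N, time in s.
With the tool pointing down it reaches from about 350 to 775 mm from the base axis. Payload 7.3 kg.
Tool frame: the origin (TCP) lies at the very end of the fingers, on their centre line; the grasp point (between the pads) lies 19 mm behind it; z points along the fingers, y is the line along which they close (so a half turn about z gives the same grasp; the last joint's range is limited). The gripper opens to 92 mm and grips with 3 to 60 N. Pads are 19 mm wide; open, the fingers measure 130 mm over their backs; the gripper's body (75 mm by 190 mm) begins 47 mm behind the grasp point.
Start: joints at [1.121, 0.342, 1.524, -0, 1.275, -0.146], TCP at [157.038, 500.983, 226.741] pointing down, gripper open.
Joint ranges: [-2.53, 2.53], [-0.77, 2.02], [0.04, 2.7], [-1, 4.14], [0.28, 2.66], [-3.11, 3.11]. Speed limits (rad/s): [2.57, 2.57, 3.14, 3.14, 3.14, 3.14].

## Interface

Orientations are given as [roll, pitch, yaw] about the fixed x, y, z axes, in that order (R = Rz(yaw) Ry(pitch) Rx(roll)).
In Python, from plant import bot gives the robot as it stands.
- The arm moves only by the tool jog_arm, never from a script. Its argument "targets" is a list of rows, each an object with "xyz": the shift along the tool's x, y, z as a fraction of full scale, a list of three; "spin": the turn about the tool's z as a fraction of full scale. In form: [{"xyz": [x, y, z], "spin": spin}, ...]. A call has exactly 10 rows; each row shifts and turns the commanded pose from where the row before left it, along the tool's axes as they then stand; what a row does not reach is not made up. Full scale, the value 1, is 80 mm for a shift and 0.1 rad for a turn. A row lasts 1/8 s, in which the tool goes at most 62.5 mm and 10.7 degrees, less where a joint would pass 70% of its speed; a pose out of reach is approached as far as the arm can. A call with a number of a shift or a turn outside -1 to 1 is refused whole. A call with a gripper value outside its range is refused whole. "gripper" is the opening in per cent of the stroke, from 0 (shut) to 100 (fully open), set as the call begins (left out, the last holds). The fingers move at their own pace and stop on an object; the grip force is fixed at half the most. Time passes only in rows, so rows that do not move let the fingers close, or fill a call up. It gives the time, the measured TCP pose, the force, the opening and the grip force at its end, in the units of the state.
- bot.get_obs(): the state, without advancing time (a new reading comes with each control period).
- bot.capture(name): name is "side" or "top" or "wrist"; returns the picture (400x640x3 uint8, blue, green, red); there is no depth.
- bot.get_calibration(name): a dict with "vfov" (degrees; the focal length in pixels is half the picture's height over the tangent of half this angle, whatever the lens; pixels are square), "cx", "cy" (the principal point, pixels), "eye" and "rotation" of the camera in the world. Camera axes: x right, y down, z forward; pixel columns grow to the right and rows downward; lengths in mm; the calibration is good to about 2 mm. A picture is of the moment at which its call begins: read the wrist's pose just before it. get_calibration takes no time and is no camera call; for the wrist camera it gives the pose at the moment of the call.
- bot.close_job(): hands the job in; it is judged then, once.
The state is a dict: "time": time; "joint_positions": joint angles; "dq": joint speeds; "tau": joint torques, N m; "tool_pos": TCP position; "tcp_rot": TCP orientation; "contact_force": force on the tool from outside, world axes, zero at the start; "moment": the same for the moment, N m; "grip_width": finger opening in mm; "finger_force": force on a finger pad.
Only numpy, scipy, OpenCV 4.12 (cv2) and the standard library are available. Lean on these libraries where they do the work, as an engineer would, in place of code of your own. Each camera call takes 0.05 s, during which the arm holds its last target. There are 200 camera calls.

## Task

Slide the square sleeve with the forked top down over the stub of the bench stand, with the round hole in its side facing the same way as the stub's spring button, so that its funnel-shaped mouth presses the button flush. Push it down fully home on the base plate until the button pops out through the hole, then let go and leave the sleeve locked on the stand.

Things in the scene. Friction and masses are not known exactly. Their poses are not given: they have to be found in the camera images.
- sleeve_mid (a point): Centre, half-way up, of the loose sleeve: aluminium square tube, 120 mm tall, 39 mm wide, 31 mm inside, open through, 0.2 kg, z up. Mouth 60 mm below: a collar 63 mm wide, 20 mm tall, tapered inside from 55 to 31 mm. Forked top: the +y and -y walls reach full height (grip across these, 39 mm), the +x and -x walls end 18 mm lower. Bystanders: a plain square tube (80 mm tall), plain round tube; places may swap.
- sleeve_hole (a point): Centre of the one round hole (17 mm) in the sleeve's side, on the outside of its -x wall, 42 mm above the mouth. Same axes as sleeve_mid. With the sleeve fully home it lies over the button.
- stub_top (a point): Top centre of the stand's stub, 112 mm above the bench (stand fixed). Square steel post 26 mm wide, tapering to 15 mm over the top 14 mm, on a base plate 130 x 110 mm (top 102 mm below). Fully home the sleeve's mouth sits on the plate, its centre 42 mm below this point. Spring button in the -x face, 60 mm below. z up; the sleeve fits with its axes parallel to these, play 2.5 mm a side.
- button (a joint): How far (m) the stub's round-ended spring button, steel, 12 mm thick, is pressed in: 0 when it stands 11 mm out of the stub's face, 0.005 or more while the sleeve's wall holds it in, 0 again once it has popped through the hole. Spring 4 N at 0, 10 N fully in; the sleeve needs a push of about 5 to 15 N to pass over it and will not go down by its own weight.
There are look-alikes about, which are no part of the job. What is shaped like the part that bears sleeve_mid but orange is not meant.

How it is judged (in metres and radians):
On the way:
1. the sleeve, upright over the stub, holds the spring button pressed in (value of joint button above 0.004 m and horizontal distance between sleeve_mid and stub_top below 0.012 m and angle between sleeve_mid's own z axis and vertical below 0.2 rad), for 0.04 s.
At the end, for the whole second after the job is handed in: The sleeve stands upright on the stub (within 10 mm of its axis, tilted less than 9 degrees), within 5 mm of fully home on the base plate, and the button has popped out through the hole (pressed in less than 2.5 mm) (value of joint button below 0.0025 m and z of sleeve_mid in the frame of stub_top below -0.037 m and horizontal distance between sleeve_mid and stub_top below 0.01 m and angle between sleeve_mid's own z axis and vertical below 0.15 rad); the robot touches nothing.
It also fails if it takes over 40 s, if anything falls off the work surface, if the arm or the gripper's body presses on something with over 40 N, if the wrist force passes 120 N, or if a joint passes its speed limit or range.

## Working session

There is one attempt and no reset: what is moved stays moved. The work goes in short steps, Python scripts to look and compute and a tool call to move; the robot and the scene stay as the last step left them, time stands still between calls to the robot, and variables do not carry over. Pictures are saved under pics/ and viewed, at most 10 in all, crops included, and the job is handed in when it is done.

Besides the shell and the picture viewer there is one more tool, called after ">>>" by a JSON object that holds its "name" and its "arguments". jog_arm: Moves the arm, as the interface text tells. Shift numbers are shares of 80 mm and turn numbers shares of 0.1 rad, none past 1 either way. Its arguments: {"type":"object","properties":{"targets":{"type":"array","items":{"type":"object","properties":{"xyz":{"type":"array","items":{"type":"number"}},"spin":{"type":"number"}}}},"gripper":{"type":"number"}},"required":["targets"]}

```bash
mkdir -p pics; python3 - <<'E'
from plant import bot
import cv2
o=bot.get_obs(); print(o)
for n in("side","top","wrist"):
    c=bot.get_calibration(n); print(n,c); cv2.imwrite(f"pics/{n}0.png",bot.capture(n))
E
```

```text
{'time': 0.0, 'joint_positions': array([ 1.12102179e+00,  3.42673790e-01,  1.52499940e+00, -1.38169162e-05,
        1.27537988e+00, -1.45984333e-01]), 'dq': array([ 0.00027474,  0.00146106,  0.0004655 ,  0.00155995, -0.00110806,
       -0.0004717 ]), 'tau': array([-2.53816552e-04, -4.31237519e+01, -2.44215328e+01,  7.17201247e-02,
        5.59447089e-02, -7.49255651e-05]), 'tool_pos': array([156.84972443, 500.60907645, 226.07649919]), 'tcp_rot': array([-3.14014585e+00, -1.99369086e-04,  2.83780634e+00]), 'contact_force': array([0.03355953, 0.4099538 , 0.48686785]), 'moment': array([-0.00495858, -0.02086365,  0.00947485]), 'finger_force': 0.0, 'grip_width': 91.78662020441465}
side {'vfov': 43.25230257626206, 'cx': 311.6643930038531, 'cy': 199.5620892887509, 'eye': array([  88.2723448 , -669.42263844,  677.93649817]), 'rotation': array([-2.20088613, -0.01658305, -0.61500838])}
top {'vfov': 53.92537055577605, 'cx': 316.6024887030264, 'cy': 194.40724933158563, 'eye': array([395.3521045 , -55.69378003, 931.75815572]), 'rotation': array([-2.98365113e+00,  1.81363449e-03, -1.54488265e+00])}
wrist {'vfov': 59.41930490824881, 'cx': 324.94608640563683, 'cy': 197.99370358294857, 'eye': array([ 87.42042336, 523.21055016, 383.62343118]), 'rotation': array([2.86861610e+00, 2.20812102e-03, 1.26639886e+00])}
```

View pics/top0.png

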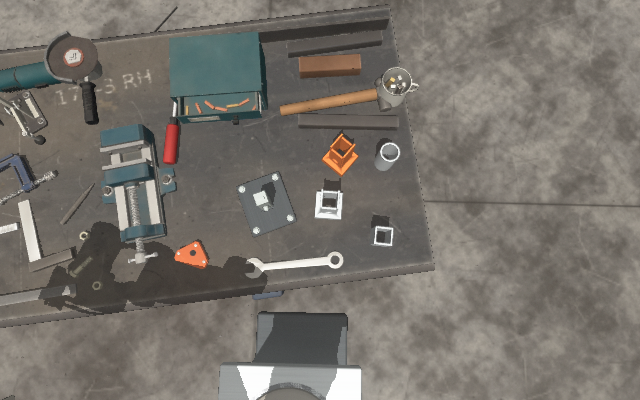

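View pics/side0.png

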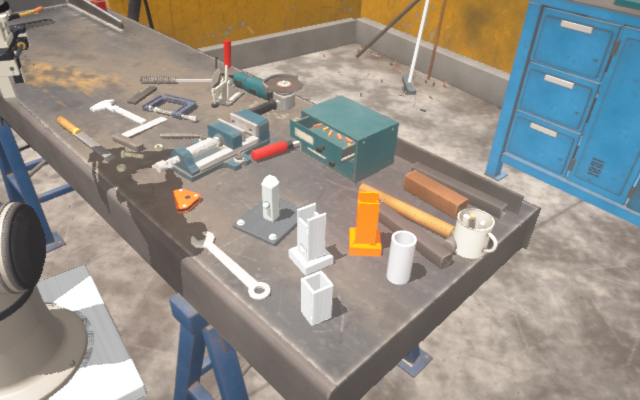

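The top view shows the stand at about (264,200), the white forked sleeve at (329,204) and the orange look-alike at (341,155). In the side view the stub is at (270,200) and the sleeve at (311,240). I'll enlarge both.

```bash
python3 - <<'E'
import cv2,numpy as np
t=cv2.imread("pics/top0.png")[165:245,230:360]; s=cv2.imread("pics/side0.png")[170:280,225:345]
t=cv2.resize(t,None,fx=3.07,fy=3.07*1.0,interpolation=cv2.INTER_CUBIC); s=cv2.resize(s,None,fx=3.33,fy=3.33,interpolation=cv2.INTER_CUBIC)
h=max(t.shape[0],s.shape[0])
p=lambda i:cv2.copyMakeBorder(i,0,h-i.shape[0],0,0,cv2.BORDER_CONSTANT)
cv2.imwrite("pics/c0.png",np.hstack([p(t),p(s)])[:, :800]); print(t.shape,s.shape)
E
```

```text
(246, 399, 3) (366, 400, 3)
```

View pics/c0.png

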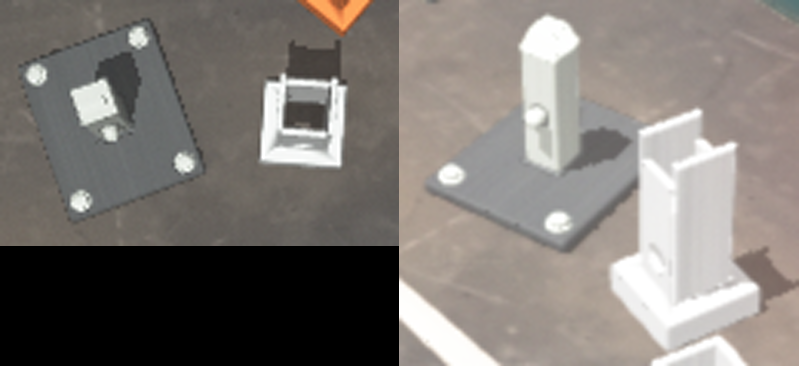

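The crop shows the button on the stub's face towards the robot (crop 110,133), and the sleeve's hole also facing the robot. The fork walls are at the ±y sides. Next I'll triangulate.

```bash
cat > h.py <<'E'
import numpy as np, cv2
from scipy.spatial.transform import Rotation as R
def ray(c,p):
    f=200/np.tan(np.radians(c["vfov"])/2)
    d=R.from_euler("xyz",c["rotation"]).as_matrix()@np.array([(p[0]-c["cx"])/f,(p[1]-c["cy"])/f,1])
    return np.array(c["eye"]),d/np.linalg.norm(d)
def onz(c,p,z):
    e,d=ray(c,p); return e+d*(z-e[2])/d[2]
def tri(ca,pa,cb,pb):
    (e,d),(g,k)=ray(ca,pa),ray(cb,pb)
    s=np.linalg.lstsq(np.c_[d,-k],g-e,rcond=None)[0]
    a,b=e+d*s[0],g+k*s[1]; return (a+b)/2,np.linalg.norm(a-b)
E
python3 - <<'E'
from h import *
from plant import bot
T,S=bot.get_calibration("top"),bot.get_calibration("side")
t=lambda x,y:(230+x/3.07,165+y/3.07); s=lambda x,y:(225+(x-399)/3.33,170+y/3.33)
print("stub",tri(T,t(93,103),S,s(550,25)),onz(T,t(93,103),112))
print("sleeve",tri(T,t(308,105),S,s(688,139)),onz(T,t(308,105),120))
print("button",tri(T,t(110,133),S,s(537,117)))
P=[onz(T,t(*p),10)[:2] for p in((36,74),(137,37),(184,162),(81,200))]; print(P,np.mean(P,0))
for a,b in((0,1),(1,2),(3,2),(0,3)): d=P[b]-P[a]; print(np.degrees(np.arctan2(d[1],d[0])),np.hypot(*d))
C=[onz(T,t(*p),20)[:2] for p in((261,165),(341,165))]; d=C[0]-C[1]; print("collar",C,np.degrees(np.arctan2(d[1],d[0])),np.hypot(*d))
E
```

```text
stub (array([515.41055116,  66.58049378, 113.27681462]), np.float64(3.7089177036210677)) [513.94674138  67.62867582 112.        ]
sleeve (array([515.65105317, -80.01245015, 119.61444576]), np.float64(0.9757337190672732)) [515.16441734 -79.75973632 120.        ]
button (array([501.85165202,  62.49541824,  52.05119621]), np.float64(2.594308799221736))
[array([550.27641167, 128.26051029]), array([581.50558879,  51.21936428]), array([484.83674409,  11.04411576]), array([453.76871322,  88.50107814])] [517.59686444  69.75626712]
-67.93447648778614 83.13001672877787
-157.43239292912023 104.68484192234118
-68.14425135857078 83.45539864612888
-157.609221873535 104.37695294501391
collar [array([483.08884198, -48.07573107]), array([ 484.64818717, -108.64574723])] 91.47472583239677 60.59008512205645
```

>>> {"name": "jog_arm", "arguments": {"targets": [{"xyz": [0, 0, -0.1], "spin": -1}, {"xyz": [0, 0, -0.1], "spin": -1}, {"xyz": [0, 0, -0.1], "spin": -1}, {"xyz": [0, 0, -0.1], "spin": -0.3}, {"xyz": [-0.42, -0.52, 0], "spin": 0}, {"xyz": [-0.42, -0.52, 0], "spin": 0}, {"xyz": [-0.42, -0.52, 0], "spin": 0}, {"xyz": [-0.42, -0.52, 0], "spin": 0}, {"xyz": [-0.42, -0.52, 0], "spin": 0}, {"xyz": [-0.42, -0.52, 0], "spin": 0}]}}

```text
time: 1.4
tool_pos: [366.0, 255.3, 258.9]
tcp_rot: [3.141, 0.0, -3.117]
contact_force: [0.9, 1.4, -0.1]
grip_width: 91.8
finger_force: 0.0
```

>>> {"name": "jog_arm", "arguments": {"targets": [{"xyz": [-0.42, -0.52, 0], "spin": 0}, {"xyz": [-0.42, -0.52, 0], "spin": 0}, {"xyz": [-0.42, -0.52, 0], "spin": 0}, {"xyz": [-0.42, -0.52, 0], "spin": 0}, {"xyz": [-0.2, -0.2, 0], "spin": 0}, {"xyz": [0, 0, 0], "spin": 0}, {"xyz": [0, 0, 0], "spin": 0}, {"xyz": [0, 0, 0], "spin": 0}, {"xyz": [0, 0, 0], "spin": 0}, {"xyz": [0, 0, 0], "spin": 0}]}}

```text
time: 2.65
tool_pos: [520.0, 78.8, 258.9]
tcp_rot: [3.142, 0.0, -3.115]
contact_force: [-0.3, 0.1, -0.0]
grip_width: 91.8
finger_force: 0.0
```

```bash
python3 - <<'E'
from plant import bot
import cv2,pickle
c=bot.get_calibration("wrist"); cv2.imwrite("pics/w1.png",bot.capture("wrist")); pickle.dump(c,open("w1.pkl","wb")); print(c, bot.get_obs()["tool_pos"],bot.get_obs()["tcp_rot"])
E
```

```text
{'vfov': 59.41930490824881, 'cx': 324.94608640563683, 'cy': 197.99370358294857, 'eye': array([447.11042539,  77.4195967 , 416.37124098]), 'rotation': array([2.86836278e+00, 4.40144150e-04, 1.59712225e+00])} [520.07611723  78.67313689 258.85340225] [ 3.14148669e+00  2.26640449e-04 -3.11489479e+00]
```

View pics/w1.png

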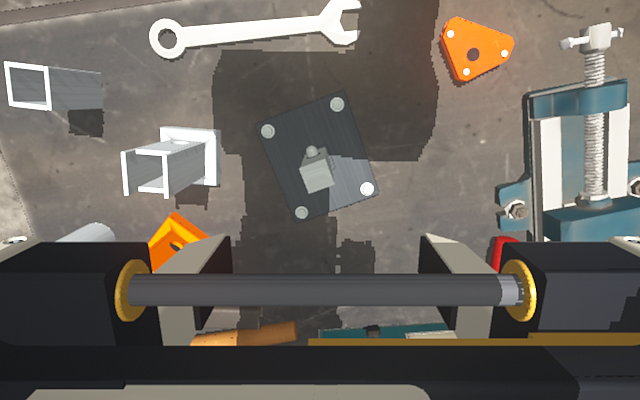

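The wrist view shows the plate's four bolts at (337,104), (268,131), (301,213) and (367,188), the stub top near (321,176), and the sleeve's fork top near (145,173). I'll zoom in.

```bash
python3 - <<'E'
import cv2,numpy as np
i=cv2.imread("pics/w1.png"); z=lambda a:cv2.resize(a,None,fx=5,fy=5,interpolation=cv2.INTER_CUBIC)
cv2.imwrite("pics/w1z.png",np.hstack([z(i[130:210,290:350]),z(i[130:210,110:210])]))
E
```

```text
(no output)
```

View pics/w1z.png

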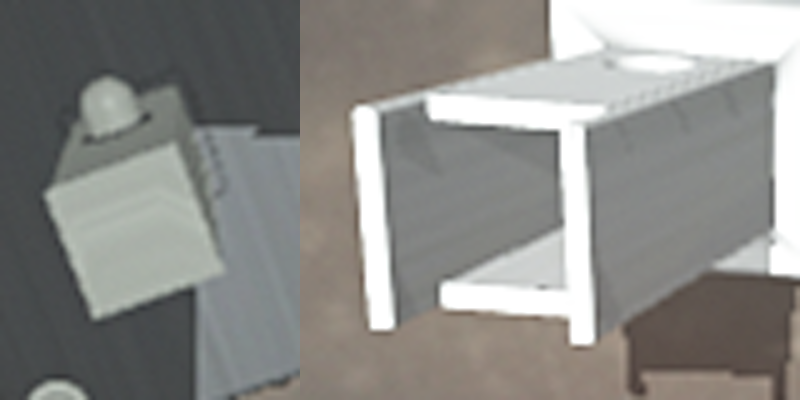

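```bash
python3 - <<'E'
from h import *; import pickle
from plant import bot
W=pickle.load(open("w1.pkl","rb"));T=bot.get_calibration("top")
a=lambda x,y:(290+x/5,130+y/5); b=lambda x,y:(110+(x-300)/5,130+y/5)
def sq(P,z):
    Q=np.array([onz(W,p,z)[:2] for p in P]); print(Q.mean(0).round(1),cv2.minAreaRect(Q.astype(np.float32)))
    for k in range(4): d=Q[(k+1)%4]-Q[k]; print("  ",np.degrees(np.arctan2(d[1],d[0])).round(1),np.hypot(*d).round(1))
sq([a(47,190),a(180,143),a(223,270),a(97,320)],98)
sq([(337,104),(268,131),(301,213),(367,188)],11)
sq([b(353,107),b(370,330),b(597,345),b(588,122)],120)
t=lambda x,y:(230+x/3.07,165+y/3.07)
c=np.mean([b(353,107),b(370,330),b(597,345),b(588,122)],0)
print("sleeve tri",tri(T,t(308,105),W,c)); print("stub tri",tri(T,t(93,103),W,a(135,240)))
E
```

```text
[515.6  72. ] ((515.7947387695312, 72.2441177368164), (26.349733352661133, 26.004276275634766), 21.286190032958984)
   111.1 26.0
   20.1 25.2
   -66.3 25.5
   -158.7 26.3
[515.4  71.4] ((515.8477783203125, 71.22531127929688), (104.6019058227539, 85.17904663085938), 22.265775680541992)
   -67.7 83.8
   21.5 104.6
   113.1 85.2
   -157.7 103.4
[514.2 -75.9] ((514.1224975585938, -75.88475799560547), (40.05356979370117, 39.46979904174805), 87.55490112304688)
   -3.1 39.3
   87.6 39.6
   176.9 39.5
   -92.2 39.6
sleeve tri (array([516.0067579 , -80.05387067, 111.89062847]), np.float64(0.7101789564465849))
stub tri (array([517.90331103,  71.23203814,  90.81259917]), np.float64(1.9312669982351367))
```

>>> {"name": "jog_arm", "arguments": {"targets": [{"xyz": [0.06, -0.485, 0], "spin": 0}, {"xyz": [0.06, -0.485, 0], "spin": 0}, {"xyz": [0.06, -0.485, 0.2], "spin": 0}, {"xyz": [0.06, -0.485, 0.35], "spin": 0}, {"xyz": [0, 0, 0], "spin": 0}, {"xyz": [0, 0, 0], "spin": 0}, {"xyz": [0, 0, 0], "spin": 0}, {"xyz": [0, 0, 0], "spin": 0}, {"xyz": [0, 0, 0], "spin": 0}, {"xyz": [0, 0, 0], "spin": 0}]}}

```text
time: 3.95
tool_pos: [505.2, -77.1, 214.8]
tcp_rot: [3.142, 0.0, -3.115]
contact_force: [-0.7, 0.5, -0.7]
grip_width: 91.9
finger_force: 0.0
```

```bash
python3 - <<'E'
from plant import bot
import cv2,pickle
c=bot.get_calibration("wrist"); i=bot.capture("wrist"); cv2.imwrite("pics/w2.png",i); pickle.dump(c,open("w2.pkl","wb")); o=bot.get_obs();print(o["tool_pos"],o["tcp_rot"],o["time"])
cv2.imwrite("pics/w2z.png",cv2.resize(i[90:290,220:420],None,fx=3,fy=3,interpolation=cv2.INTER_CUBIC))
E
```

```text
[505.12529709 -77.15395627 214.75842953] [ 3.14153390e+00  7.92451338e-05 -3.11517942e+00] 4.0
```

View pics/w2z.png

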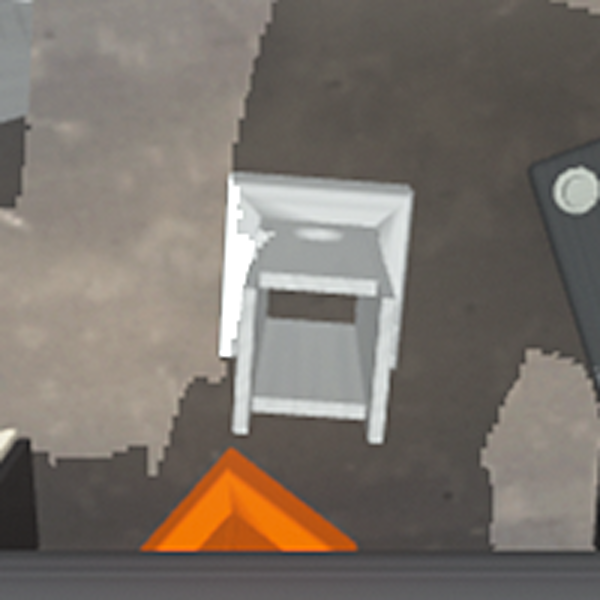

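The close view shows the sleeve's fork-top corners at crop (245,285), (233,433), (382,442) and (393,290). The hole is at (320,235), on the robot side.

```bash
python3 - <<'E'
from h import *; import pickle
W=pickle.load(open("w2.pkl","rb"));W1=pickle.load(open("w1.pkl","rb"))
b=lambda p:(220+p[0]/3,90+p[1]/3)
P=[b(p) for p in((245,285),(233,433),(382,442),(393,290))]
Q=np.array([onz(W,p,120)[:2] for p in P]);print(Q.mean(0))
for k in range(4): d=Q[(k+1)%4]-Q[k]; print("  ",np.degrees(np.arctan2(d[1],d[0])).round(1),np.hypot(*d).round(1))
d=onz(W,b((412,188)),20)-onz(W,b((232,178)),20); print("collar",np.degrees(np.arctan2(d[1],d[0])))
z=lambda x,y:(110+(x-300)/5,130+y/5)
P1=[z(353,107),z(370,330),z(597,345),z(588,122)]
print([tri(W,p,W1,q)[0].round(1) for p,q in zip(P,P1)])
E
```

```text
[513.4340592  -76.84300698]
   -4.0 39.2
   87.8 38.4
   178.6 40.3
   -90.5 36.5
collar 88.3134312601089
[array([493.5, -94.2, 120.6]), array([533. , -97. , 119.4]), array([535.3, -58.4, 117.2]), array([495.6, -57.3, 114.7])]
```

>>> {"name": "jog_arm", "arguments": {"targets": [{"xyz": [-0.11, 0, 0], "spin": 0.64}, {"xyz": [0, 0, 0.4], "spin": 0}, {"xyz": [0, 0, 0.4], "spin": 0}, {"xyz": [0, 0, 0.4], "spin": 0}, {"xyz": [0, 0, 0.3], "spin": 0}, {"xyz": [0, 0, 0.235], "spin": 0}, {"xyz": [0, 0, 0], "spin": 0}, {"xyz": [0, 0, 0], "spin": 0}, {"xyz": [0, 0, 0], "spin": 0}, {"xyz": [0, 0, 0], "spin": 0}]}}

```text
time: 5.25
tool_pos: [514.3, -77.2, 76.6]
tcp_rot: [-3.141, 0.001, 3.104]
contact_force: [0.5, 0.2, 0.3]
grip_width: 91.9
finger_force: 0.0
```

>>> {"name": "jog_arm", "arguments": {"targets": [{"xyz": [0, 0, 0], "spin": 0}, {"xyz": [0, 0, 0], "spin": 0}, {"xyz": [0, 0, 0], "spin": 0}, {"xyz": [0, 0, 0], "spin": 0}, {"xyz": [0, 0, 0], "spin": 0}, {"xyz": [0, 0, 0], "spin": 0}, {"xyz": [0, 0, 0], "spin": 0}, {"xyz": [0, 0, 0], "spin": 0}, {"xyz": [0, 0, 0], "spin": 0}, {"xyz": [0, 0, 0], "spin": 0}], "gripper": 0}}

```text
time: 6.5
tool_pos: [513.9, -77.0, 75.9]
tcp_rot: [3.142, -0.0, 3.104]
contact_force: [0.9, -1.1, -1.1]
grip_width: 38.9
finger_force: 29.9
```

>>> {"name": "jog_arm", "arguments": {"targets": [{"xyz": [0, 0, -0.4], "spin": 0}, {"xyz": [0, 0, -0.6], "spin": 0}, {"xyz": [0, 0, -0.8], "spin": 0}, {"xyz": [0.01, 0.3, 0], "spin": 0}, {"xyz": [0.01, 0.4, 0], "spin": 0}, {"xyz": [0.01, 0.4, 0], "spin": 0}, {"xyz": [0.01, 0.4, 0], "spin": 0}, {"xyz": [0.01, 0.36, 0], "spin": 0}, {"xyz": [0, 0, 0], "spin": -1}, {"xyz": [0, 0, 0], "spin": -1}]}}

```text
time: 7.75
tool_pos: [515.2, 72.4, 218.1]
tcp_rot: [3.141, -0.001, -2.975]
contact_force: [-0.1, 0.6, -1.6]
grip_width: 39.2
finger_force: 29.9
```

>>> {"name": "jog_arm", "arguments": {"targets": [{"xyz": [0, 0, 0], "spin": -1}, {"xyz": [0, 0, 0], "spin": -1}, {"xyz": [0, 0, 0], "spin": -0.2}, {"xyz": [0, 0, 0], "spin": 0}, {"xyz": [0, 0, 0], "spin": 0}, {"xyz": [0, 0, 0], "spin": 0}, {"xyz": [0, 0, 0], "spin": 0}, {"xyz": [0, 0, 0], "spin": 0}, {"xyz": [0, 0, 0], "spin": 0}, {"xyz": [0, 0, 0], "spin": 0}]}}

```text
time: 9.0
tool_pos: [515.5, 71.8, 218.4]
tcp_rot: [3.142, 0.0, -2.759]
contact_force: [0.6, -1.0, -2.1]
grip_width: 38.8
finger_force: 29.9
```

```bash
python3 - <<'E'
from plant import bot
import cv2,pickle,numpy as np
o=bot.get_obs();print(o["tool_pos"],o["tcp_rot"],o["time"],o["grip_width"],o["contact_force"])
i=bot.capture("wrist"); j=bot.capture("side"); cv2.imwrite("pics/w3.png",i); cv2.imwrite("pics/s3.png",j)
z=lambda a:cv2.resize(a,(400,500),interpolation=cv2.INTER_CUBIC)
cv2.imwrite("pics/c3.png",np.hstack([z(i[100:300,240:400]),z(j[110:260,210:330])]))
E
```

```text
[515.52363298  71.80652716 218.43172487] [ 3.14153753e+00  8.53849838e-05 -2.75936156e+00] 9.0 38.81277388516662 [ 0.55299654 -1.00943213 -2.148879  ]
```

View pics/c3.png

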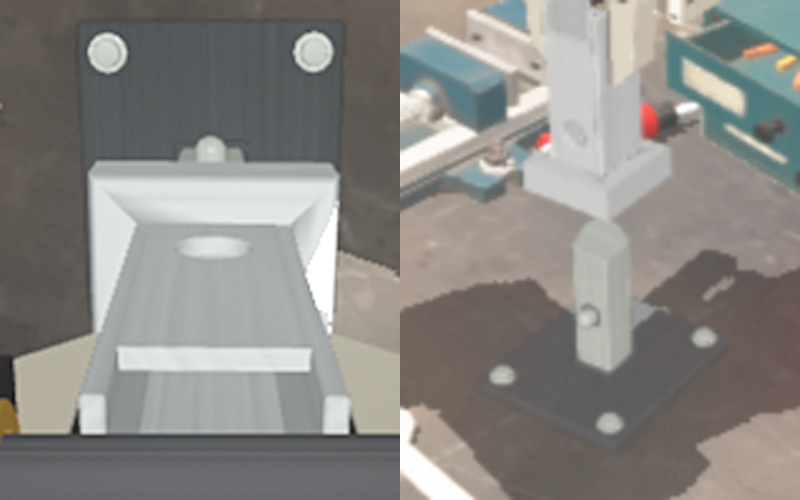

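The wrist crop shows the hole (214,247) in line with the button (211,150) and the sleeve parallel to the plate. The side crop shows the mouth straight above the stub, so I'll lower it.

>>> {"name": "jog_arm", "arguments": {"targets": [{"xyz": [0, 0, 0.1], "spin": 0}, {"xyz": [0, 0, 0.1], "spin": 0}, {"xyz": [0, 0, 0.1], "spin": 0}, {"xyz": [0, 0, 0.1], "spin": 0}, {"xyz": [0, 0, 0.1], "spin": 0}, {"xyz": [0, 0, 0.1], "spin": 0}, {"xyz": [0, 0, 0.1], "spin": 0}, {"xyz": [0, 0, 0.1], "spin": 0}, {"xyz": [0, 0, 0], "spin": 0}, {"xyz": [0, 0, 0], "spin": 0}]}}

```text
time: 10.35
tool_pos: [515.7, 71.8, 154.6]
tcp_rot: [-3.141, 0.0, -2.759]
contact_force: [-0.4, 0.9, -2.1]
grip_width: 39.2
finger_force: 29.9
```

>>> {"name": "jog_arm", "arguments": {"targets": [{"xyz": [0, 0, 0.05], "spin": 0}, {"xyz": [0, 0, 0.05], "spin": 0}, {"xyz": [0, 0, 0.05], "spin": 0}, {"xyz": [0, 0, 0.05], "spin": 0}, {"xyz": [0, 0, 0.05], "spin": 0}, {"xyz": [0, 0, 0.05], "spin": 0}, {"xyz": [0, 0, 0.05], "spin": 0}, {"xyz": [0, 0, 0.05], "spin": 0}, {"xyz": [0, 0, 0.05], "spin": 0}, {"xyz": [0, 0, 0.05], "spin": 0}]}}

```text
time: 11.6
tool_pos: [514.4, 71.6, 114.1]
tcp_rot: [3.141, -0.002, -2.759]
contact_force: [-6.2, -2.6, 3.5]
grip_width: 39.4
finger_force: 30.0
```

>>> {"name": "jog_arm", "arguments": {"targets": [{"xyz": [0, 0, 0.05], "spin": 0}, {"xyz": [0, 0, 0.05], "spin": 0}, {"xyz": [0, 0, 0.05], "spin": 0}, {"xyz": [0, 0, 0.05], "spin": 0}, {"xyz": [0, 0, 0.05], "spin": 0}, {"xyz": [0, 0, 0.05], "spin": 0}, {"xyz": [0, 0, 0.03], "spin": 0}, {"xyz": [0, 0, 0], "spin": 0}, {"xyz": [0, 0, 0], "spin": 0}, {"xyz": [0, 0, 0], "spin": 0}]}}

```text
time: 12.85
tool_pos: [516.1, 71.8, 88.1]
tcp_rot: [-3.141, 0.001, -2.759]
contact_force: [2.1, -0.9, -5.6]
grip_width: 39.0
finger_force: 30.0
```

>>> {"name": "jog_arm", "arguments": {"targets": [{"xyz": [0, 0, 0.02], "spin": 0}, {"xyz": [0, 0, 0.02], "spin": 0}, {"xyz": [0, 0, 0.01], "spin": 0}, {"xyz": [0, 0, 0], "spin": 0}, {"xyz": [0, 0, 0], "spin": 0}, {"xyz": [0, 0, 0], "spin": 0}, {"xyz": [0, 0, 0], "spin": 0}, {"xyz": [0, 0, 0], "spin": 0}, {"xyz": [0, 0, 0], "spin": 0}, {"xyz": [0, 0, 0], "spin": 0}]}}

```text
time: 14.1
tool_pos: [515.7, 71.9, 86.2]
tcp_rot: [-3.141, 0.002, -2.759]
contact_force: [-5.5, -1.1, 15.5]
grip_width: 38.7
finger_force: 30.0
```

```bash
python3 - <<'E'
from plant import bot
import cv2,numpy as np
i=bot.capture("wrist"); j=bot.capture("side")
z=lambda a:cv2.resize(a,(400,500),interpolation=cv2.INTER_CUBIC)
cv2.imwrite("pics/c4.png",np.hstack([z(i[60:260,240:400]),z(j[110:260,210:330])]))
E
```

```text
(no output)
```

View pics/c4.png

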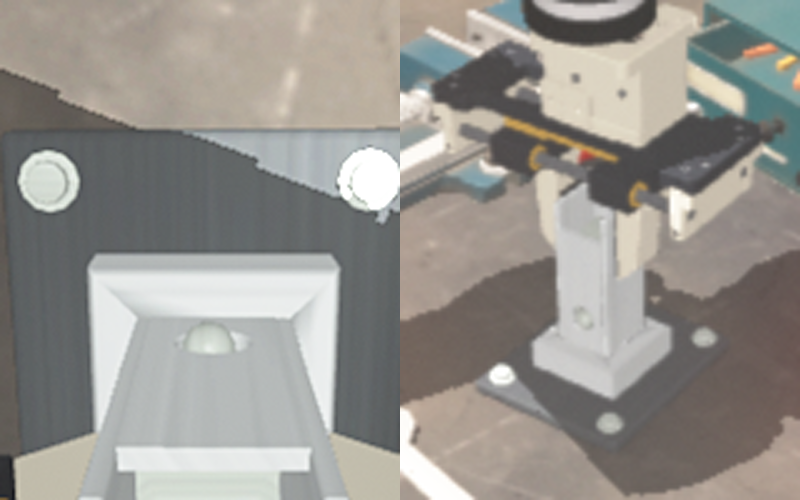

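The button (crop 211,338) stands out through the hole, the mouth rests on the plate, and TCP z of 86.2 with 15 N upward means it is home. I'll release and retreat.

>>> {"name": "jog_arm", "arguments": {"targets": [{"xyz": [0, 0, 0], "spin": 0}, {"xyz": [0, 0, 0], "spin": 0}, {"xyz": [0, 0, 0], "spin": 0}, {"xyz": [0, 0, 0], "spin": 0}, {"xyz": [0, 0, 0], "spin": 0}, {"xyz": [0, 0, 0], "spin": 0}, {"xyz": [0, 0, 0], "spin": 0}, {"xyz": [0, 0, 0], "spin": 0}, {"xyz": [0, 0, 0], "spin": 0}, {"xyz": [0, 0, 0], "spin": 0}], "gripper": 100}}

```text
time: 15.45
tool_pos: [515.5, 71.8, 84.0]
tcp_rot: [3.141, 0.0, -2.759]
contact_force: [-1.0, -0.7, -0.2]
grip_width: 91.6
finger_force: 0.0
```

>>> {"name": "jog_arm", "arguments": {"targets": [{"xyz": [0, 0, -0.15], "spin": 0}, {"xyz": [0, 0, -0.3], "spin": 0}, {"xyz": [0, 0, -0.4], "spin": 0}, {"xyz": [0, 0, -0.4], "spin": 0}, {"xyz": [0, 0, -0.3], "spin": 0}, {"xyz": [0, 0, -0.2], "spin": 0}, {"xyz": [0, 0, 0], "spin": 0}, {"xyz": [0, 0, 0], "spin": 0}, {"xyz": [0, 0, 0], "spin": 0}, {"xyz": [0, 0, 0], "spin": 0}]}}

```text
time: 16.7
tool_pos: [515.3, 71.8, 223.4]
tcp_rot: [3.141, -0.001, -2.759]
contact_force: [-0.1, 0.0, 0.0]
grip_width: 92.1
finger_force: 0.0
```

```bash
python3 - <<'E'
from plant import bot
import cv2,numpy as np
i=bot.capture("wrist"); j=bot.capture("side")
z=lambda a:cv2.resize(a,(400,500),interpolation=cv2.INTER_CUBIC)
cv2.imwrite("pics/c5.png",np.hstack([z(i[60:260,240:400]),z(j[110:260,210:330])]))
E
```

```text
(no output)
```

View pics/c5.png

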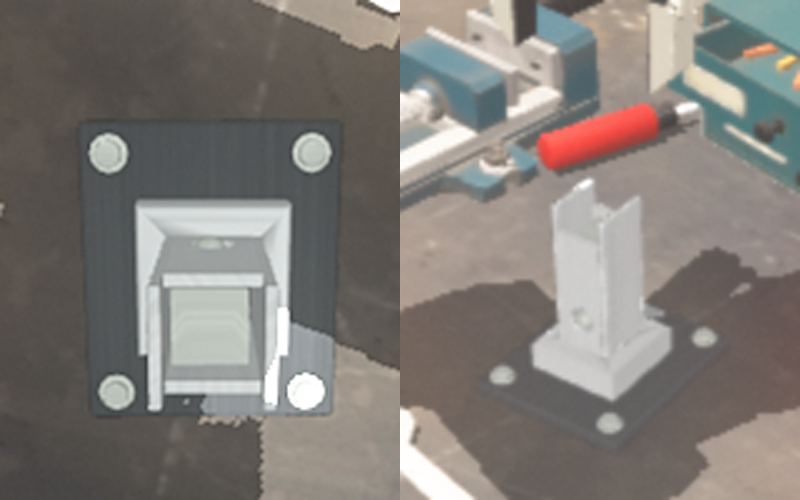

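The sleeve stands upright on the plate with the button in the hole (crop 210,243), and the gripper is clear.

```bash
python3 -c "
from plant import bot
print(bot.close_job())"
```

```text
the job is handed in; nothing more can be done
None
```

The sleeve is fully home and locked on the stand, with the button out through the hole in the last pictures; I let go, backed the gripper clear and handed the job in at about 17 s (the hand-in returned no verdict).

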